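# Ease a sagging barrel bolt over its bent keeper and hold the seedling cage's gate ajar

## Robot

A 6-joint arm with a two-finger parallel gripper is mounted at the origin on the work surface. World frame = base frame: x ahead of the robot, y to its left, z up, the work surface at z = 0. Lengths are in mm, angles in rad, forces in N, time in s.
With the tool pointing down it reaches from about 300 to 775 mm from the base axis. Payload 14.6 kg.
Tool frame: the origin (TCP) lies on the centre line of the jaws, within the pads' length; the fingertips stand 19 mm ahead of it and the grasp point (between the pads) is the TCP (bot.tip_reach is the distance from the TCP to the fingertips, in mm); y points along the fingers, x is the direction in which the jaws open and shut, and the axes are right-handed (so a half turn about y gives the same grasp; the last joint's range is limited). The gripper opens to 85 mm and grips with 20 to 120 N. Pads are 22 mm wide; open, the fingers measure 114 mm over their backs; the gripper's body (76 mm by 85 mm) begins 54 mm behind the grasp point. The pads swing forward as they close: fully open they stand 13 mm farther back than shut.
Start: joints at [1.218, 0.3, 1.521, -0, 1.321, -0.067], TCP at [155.056, 527.681, 250.281] pointing down, gripper open.
Joint ranges: [-3.03, 3.03], [-0.79, 2.21], [0.23, 2.52], [-1.04, 4.18], [0, 3.07], [-2.55, 2.55]. Speed limits (rad/s): [2.22, 2.22, 2.57, 3.14, 3.14, 3.14].

## Interface

Orientations are given as a unit quaternion [w, x, y, z].
In Python, from rig import bot gives the robot as it stands. Calls block until the motion is done:
- bot.move_to(position, orientation): joint-space move of the TCP to a pose.
- bot.servo_line(position, attitude=None, speed=150, until_force=None): straight line of the TCP; attitude=None keeps the orientation; speed is the mean speed in mm/s. With until_force (N) it stops when the force on the tool has changed by that much, and returns True; else False.
- bot.move_joints(angles): joint-space move.
- bot.move_gripper(opening, grip_force=None): finger opening in mm; grip_force is the grip in N (None keeps the last); returns when the fingers have stopped.
- bot.dwell(seconds).
- bot.ik(position, orientation): joint angles nearest the present ones, or None.
- bot.read_state(): the state.
- bot.read_camera(name): name is "scene" or "side" or "wrist"; returns a dict with "image" (384x512x3 uint8, blue, green, red), "depth" (384x512 float32, mm along the optical axis (not along the pixel's ray), 0 where there is no reading), "fovy" (degrees; the focal length in pixels is half the picture's height over the tangent of half this angle, whatever the lens; pixels are square), "cx", "cy" (the principal point, pixels), "k1" (the pictures are not rectified: a ray, as slopes to the right and down, at radius r is drawn at 1 + k1 r^2 times it, then the intrinsics apply), "eye" and "attitude" of the camera in the world; the wrist camera has in their place "mount" (4x4, takes a point from camera to tool coordinates, whose origin is the TCP and whose axes are the tool frame's). Camera axes: x right, y down, z forward; pixel columns grow to the right and rows downward; lengths in mm; the calibration is good to about 2 mm. A picture is of the moment at which its call begins: read the wrist's pose just before it.
A pose or a line that the arm cannot do raises bot.MotionError and nothing moves.
- bot.finish_job(): hands the job in, once; it reports no verdict.
The state is a dict: "clock": time; "joint_positions": joint angles; "qvel": joint speeds; "effort": joint torques, N m; "ee_pos": TCP position; "tool_rot": TCP orientation; "ft_force": force on the tool from outside, world axes, zero at the start; "moment": the same for the moment, N m; "grip_width": finger opening in mm.
Only numpy, scipy, OpenCV 4.12 (cv2) and the standard library are available. Lean on these libraries where they do the work, as an engineer would, in place of code of your own. Each camera call takes 0.05 s, during which the arm holds its last target.

## Task

Open the gate of the seedling cage for me: its barrel bolt sags and catches behind the bent-up lip of the keeper, so lift the bolt by its knob while you draw it back until its nose is clear of the keeper, then swing the gate open about a hand's breadth (100 mm at its free edge). The gate is sprung and falls shut by itself, so finish still holding it ajar and steady with the gripper; leave everything else on the bench as it stands.

Things in the scene. Friction and masses are not known exactly. Their poses are not given: they have to be found in the camera images.
- cage: Fixed bench-top seedling cage, timber, mesh, clear roof: 240 mm deep (x), 380 wide (y), 233 high. Origin: centre of its underside. Gate in its front face at x = -120 mm; x points inward, y along the front from keeper (-y) to hinges (+y), the way the bolt is drawn; z up. Hinge axis at (-120, 140) mm. Keeper on the post at y = -142 to -166 mm, standing 34 mm out from the face.
- knob (a point): Centre of the bolt's steel ball knob, 24 mm across, on an 8 mm stem pointing straight out from the gate; 52 mm in front of the gate's face, about 177 mm above the bench, free all round and above to grip from above across the cage's y. Fixed to the bolt, a 12 mm rod along the gate's top rail. The point's y axis points along the rod the way it is drawn; it turns with the gate.
- bolt (a joint): How far the bolt is drawn along its barrel, m: 0 to 0.006 at the start (shot), stop at 0.050. About 1.5 N of friction; it stays where left. Its nose has a 26 mm collar. Unless lifted, the collar meets the keeper's lip at about 0.013 and stops there; from 0.030 on it is wholly clear of the keeper and the gate can swing.
- barrel (a joint): Lift of barrel and bolt, rad: 0 = sagging nose-down (at the start, by its own weight), 0.12 = level, stop at 0.14. Turns about point bolt_pivot. The collar passes over the lip from about 0.05 up: the shot bolt's knob must rise about 4 mm; at the upper stop it is 188 mm above the bench, drawn or shot. Takes 2 to 5 N at the knob and drops back when let go.
- keeper_lip (a point): Middle of the top edge of the bent-up lip of the keeper, a loop of flat steel on the post beside the gate's free edge; the lip closes the lower 12 mm of the loop's gate-side mouth. Fixed to the cage.
- gate (a joint): Angle of the gate, rad: 0 = shut (as at the start), growing as its free edge swings out to the front (the cage's -x, turning clockwise from above); stop at 1.4. A spring closes it: about 1.4 N at the knob when shut and 2.5 N when ajar. 100 mm open at the free edge is 0.36 rad. With the bolt in the keeper the gate cannot open.
- gate_hinge (a point): Point on the gate's vertical hinge axis, 187 mm above the bench, in the plane of the gate's front face (the face of the timber).
- gate_edge (a point): Point on the free edge of the gate's front face, 187 mm above the bench, 278 mm from the hinge axis; it moves with the gate.
- sieve: Bystander, loose: lime-green plastic garden sieve, 208 mm across, 55 mm high. Origin: centre of its underside.
- widger: Bystander, loose: flat stainless widger, 185 x 20 x 6 mm, lying along its x. Origin: middle of its underside.
- clay_pots: Bystander, loose: two clay pots nested one in the other, 112 mm across, 126 mm high. Origin: centre of the underside.
- mister: Bystander, loose: yellow plastic plant mister, bottle 84 mm across, 181 mm high. Origin: centre of the underside.
- dibber: Bystander, loose: wooden dibber with a T-handle, 170 mm long, lying along its x. Origin: on the bench below its middle.
- small_pot: Bystander, loose: small empty clay pot, 70 mm across, 60 mm high, on the bench in front of the gate's hinge end. Origin: centre of its underside.
- label_tin: Bystander, loose: metal tin of plant labels, 72 mm across, 110 mm high with the labels, standing on the rear of the cage's roof towards the hinge end. Origin: centre of its underside.
- bolt_pivot (a point): The barrel's one remaining (rear) screw, on the rod's axis, about which barrel and bolt sag and lift: 187 mm high, 15 mm in front of the gate's face, 140 mm from the hinge axis along the gate. The knob is 80 mm from it along the rod with the bolt at 0, 30 mm when fully drawn. Moves with the gate.

How it is judged:
By the outcome, as a careful person would: the job done as asked, in the order asked, and still so for the second after the job is handed in, while the arm keeps its last pose, push and grip.
It also fails if it takes over 35 s, if anything falls off the work surface, if the arm or the gripper's body presses on something with over 40 N, if the wrist force passes 120 N, or if a joint passes its speed limit or range.

## Working session

There is one attempt and no reset: what is moved stays moved. The work goes in short steps, each a Python script; the robot and the scene stay as the last script left them, time stands still between calls to the robot, and variables do not carry over. Pictures are saved under pics/ and viewed, and the job is handed in when it is done.

```bash
ls; mkdir -p pics
python3 - <<'E'
from rig import bot
import cv2,pickle
d={}
for n in("scene","side","wrist"):
    s=bot.read_state(); c=bot.read_camera(n); c['st']=s; d[n]=c
    cv2.imwrite(f"pics/{n}0.png",c["image"])
    print(n,{k:v for k,v in c.items() if k not in("image","depth","st")})
pickle.dump(d,open("c0.pkl","wb"))
print(bot.read_state()); print(bot.tip_reach)
E
```

```text
pics
scene {'fovy': 53.736809752262424, 'cx': 258.26172840929337, 'cy': 187.4263302321444, 'k1': -0.025650597605898055, 'eye': array([1082.65218072,  -76.42518834,  943.25566899]), 'attitude': array([-0.2176135 ,  0.72995448,  0.62015444, -0.18766805])}
side {'fovy': 45.54499712558385, 'cx': 252.20439005626812, 'cy': 187.22613469082907, 'k1': -0.16280914576793554, 'eye': array([ 340.89437864, -942.93084072,  779.44937007]), 'attitude': array([-0.46957009,  0.87469011, -0.10884363,  0.05073669])}
wrist {'fovy': 60.19207320661178, 'cx': 256.80679672993864, 'cy': 187.79809600417803, 'k1': -0.08718029387984497, 'mount': array([[ 9.99999149e-01,  1.23496177e-03, -4.19902931e-04,
         3.11932063e-01],
       [ 7.88298976e-04, -3.15692983e-01,  9.48861064e-01,
        -1.23816189e+02],
       [ 1.03924673e-03, -9.48860588e-01, -3.15693688e-01,
         8.05888077e+01],
       [ 0.00000000e+00,  0.00000000e+00,  0.00000000e+00,
         1.00000000e+00]])}
{'clock': 0.15, 'joint_positions': array([ 1.21837877e+00,  3.00386561e-01,  1.52142835e+00, -1.93092250e-05,
        1.32068662e+00, -6.65622098e-02]), 'qvel': array([-0.00122224, -0.00143114, -0.00279772, -0.00222304, -0.00044772,
        0.00051274]), 'effort': array([-1.90659855e-03, -5.43662202e+01, -3.61893940e+01, -8.25534721e-05,
        3.02757289e-03, -1.10582442e-05]), 'ee_pos': array([155.0218092 , 527.54082509, 249.83229314]), 'tool_rot': array([-0.56594076,  0.56630185,  0.42341625, -0.42394805]), 'ft_force': array([ 0.11404786, -0.47254662,  0.17089131]), 'moment': array([ 0.02425055,  0.000403  , -0.04633152]), 'grip_width': 85.84982758247911}
19.0
```

View pics/scene0.png

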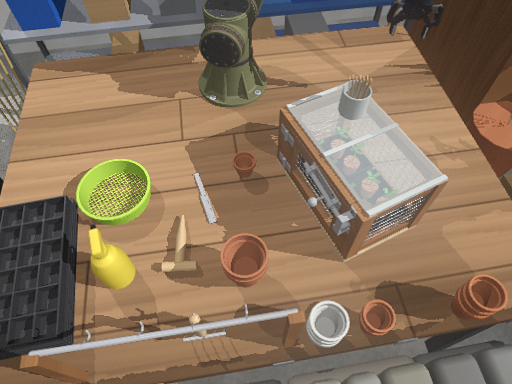

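View pics/side0.png

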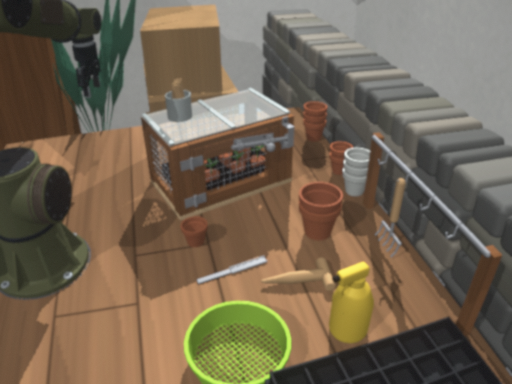

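View pics/wrist0.png

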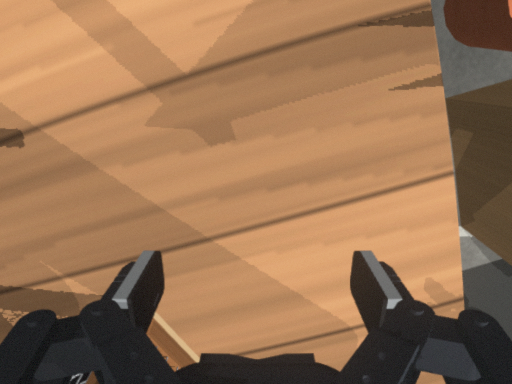

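The scene view shows the cage right of the arm, with its front to the left and the knob near (312,203). The side view shows the knob near (240,147). I'll zoom in on both and set up the projection helpers.

```bash
cat > h.py <<'E'
import numpy as np,cv2
from scipy.spatial.transform import Rotation as R
def q2R(q): return R.from_quat([q[1],q[2],q[3],q[0]]).as_matrix()
def R2q(M):
    q=R.from_matrix(M).as_quat(); return np.array([q[3],q[0],q[1],q[2]])
def pose(c):
    if 'eye' in c: return q2R(c['attitude']),np.array(c['eye'])
    s=c['st'];T=q2R(s['tool_rot']);m=c['mount']
    return T@m[:3,:3],T@m[:3,3]+s['ee_pos']
def K(c):
    f=c['image'].shape[0]/2/np.tan(np.radians(c['fovy'])/2)
    return np.array([[f,0,c['cx']],[0,f,c['cy']],[0,0,1]])
def ray(c,u,v):
    p=cv2.undistortPoints(np.array([[[u,v]]],float),K(c),np.array([c['k1'],0,0,0.]))[0,0]
    # k1 applied as 1+k1 r^2 of undistorted r: OpenCV model
    M,e=pose(c); return e,M@np.array([p[0],p[1],1.])
def onz(c,u,v,z):
    e,d=ray(c,u,v); return e+d*(z-e[2])/d[2]
def dep(c,u,v):
    e,d=ray(c,u,v); return e+d*c['depth'][int(round(v)),int(round(u))]
def tri(*obs):
    A=np.zeros((3,3));b=np.zeros(3);L=[]
    for c,u,v in obs:
        e,d=ray(c,u,v);d=d/np.linalg.norm(d);P=np.eye(3)-np.outer(d,d);A+=P;b+=P@e;L.append((e,P))
    x=np.linalg.solve(A,b); return x,[np.linalg.norm(P@(x-e)) for e,P in L]
def proj(c,X):
    M,e=pose(c); return cv2.projectPoints(np.array([M.T@(np.array(X,float)-e)]),np.zeros(3),np.zeros(3),K(c),np.array([c['k1'],0,0,0.]))[0][0,0]
E
python3 - <<'E'
import pickle,cv2
d=pickle.load(open("c0.pkl","rb"))
a=d["scene"]["image"][80:260,270:450]; cv2.imwrite("pics/s_z.png",cv2.resize(a,None,fx=3.3,fy=3.3,interpolation=cv2.INTER_CUBIC))
a=d["side"]["image"][80:220,130:310]; cv2.imwrite("pics/d_z.png",cv2.resize(a,None,fx=4,fy=4,interpolation=cv2.INTER_CUBIC))
E
```

```text
(no output)
```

View pics/s_z.png

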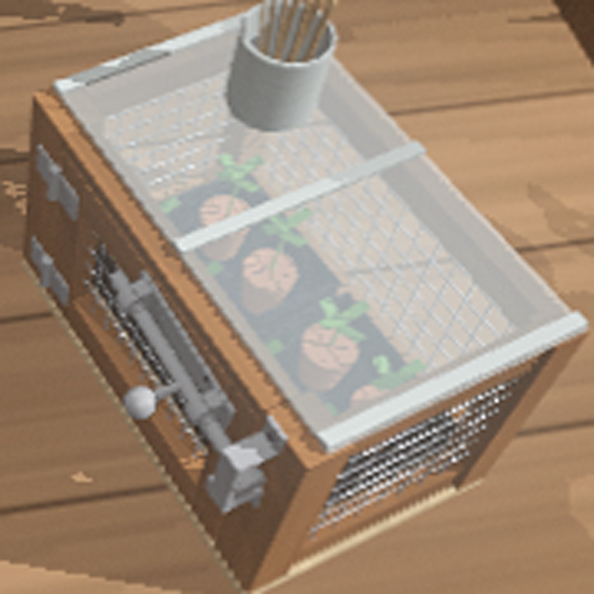

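View pics/d_z.png

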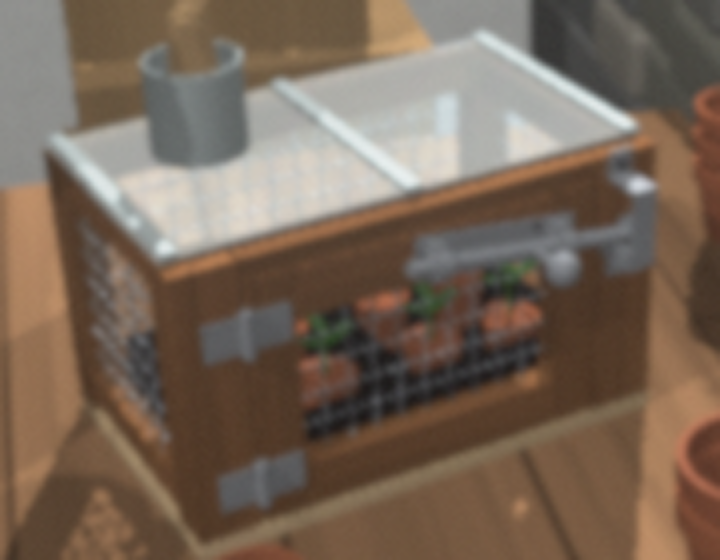

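Run:
```python
import pickle,numpy as np
from h import *
np.set_printoptions(precision=1,suppress=True)
d=pickle.load(open("c0.pkl","rb"));S,D=d["scene"],d["side"]
s=lambda x,y:(270+(x+.5)/3.3-.5,80+(y+.5)/3.3-.5)
t=lambda x,y:(130+(x+.5)/4-.5,80+(y+.5)/4-.5)
print("knob",tri((S,*s(141,403)),(D,*t(562,265))))
print("knob z",onz(S,*s(141,403),177),onz(D,*t(562,265),177), dep(S,*s(141,403)),dep(D,*t(562,265)))
def yaw(a,b): v=b-a; return np.degrees(np.arctan2(v[1],v[0])),np.linalg.norm(v)
a=onz(D,*t(205,545),0);b=onz(D,*t(640,402),0);print("bottom side",a,b,yaw(b,a))
a=onz(S,*s(22,255),0);b=onz(S,*s(248,590),0);print("bottom scene",a,b,yaw(b,a))
# timber top front corners: keeper end / hinge end
k=tri((S,*s(310,468)),(D,*t(653,145)));h=tri((S,*s(36,95)),(D,*t(165,268)));print("top",k,h,yaw(k[0],h[0]))
# depth-based front plane fit over face of timber
pts=[dep(D,u,v) for u in range(165,295) for v in range(100,215) if D['depth'][v,u]>0]
pts=np.array(pts); 
rng=np.random.default_rng(0);best=None
m=(pts[:,2]>15)&(pts[:,2]<215);P=pts[m]
for _ in range(2000):
    i=rng.choice(len(P),2,replace=False);v=(P[i[1]]-P[i[0]])[:2];n=np.array([-v[1],v[0]])/np.linalg.norm(v)
    q=abs((P[:,:2]-P[i[0],:2])@n)<3
    if best is None or q.sum()>best.sum():best=q
Q=P[best][:,:2];c=Q.mean(0);v=np.linalg.svd(Q-c)[2][0] if len(Q)<5000 else np.linalg.eigh(np.cov(Q.T))[1][:,1]
print("plane",len(P),best.sum(),c,np.degrees(np.arctan2(v[1],v[0])))
kn=tri((S,*s(141,403)),(D,*t(562,265)))[0]
n=np.array([-v[1],v[0]]);print("knob dist",(kn[:2]-c)@n)
al=(Q-c)@v;print("extent along",np.percentile(al,[0.2,99.8]),"knob along",(kn[:2]-c)@v)
```

```text
knob (array([644.7, 121.2, 178.9]), [np.float64(0.7678686549789155), np.float64(0.7678686549787687)])
knob z [644.4 121.2 177. ] [645.3 125.6 177. ] [651.2 118.1 189. ] [640.9 110.3 185.6]
bottom side [379.4 107.3   0. ] [733.1 206.4   0. ] (np.float64(-164.35063850268472), np.float64(367.35215885548365))
bottom scene [363.9  94.1  -0. ] [728.6 210.1   0. ] (np.float64(-162.35494210769696), np.float64(382.7693068567398))
top (array([736. , 207.1, 220.5]), [np.float64(0.29552046291091644), np.float64(0.29552046291102496)]) (array([377. ,  95.5, 227.2]), [np.float64(2.6237603371874894), np.float64(2.623760337187393)]) (np.float64(-162.740103612477), np.float64(376.0153753007251))
plane 7707 3702 [528.3 137.4] 17.146461592400158
knob dist -49.86587084105177
extent along [-161.3  218.6] knob along 106.42141878596345
```

Knob estimate: (645,121,178), 50 mm off the face plane (52 expected) and at cage y ≈ -78 (-74 to -80 expected), so it agrees with the given geometry. Cage yaw is about 17.1°. I'll go high over the knob and refine with the wrist camera.

```bash
cat >> h.py <<'E'
YAW=np.radians(17.1+180)
yc=np.array([np.cos(YAW),np.sin(YAW),0]); xc=np.cross(yc,[0,0,1.])
def ori(g=0):  # tool attitude with gate angle g (clockwise from above)
    M=R.from_euler('z',-g).as_matrix(); x=M@yc; y=np.array([0,0,-1.])
    return R2q(np.column_stack([x,y,np.cross(x,y)]))
E
python3 - <<'E'
from h import *
from rig import bot
np.set_printoptions(precision=3,suppress=True)
q=ori(); print(q,xc,yc)
for p in([155,528,470],):print(bot.ik(p,bot.read_state()['tool_rot']))
for z in(450,400,290,182):print(z,bot.ik([645,121,z],q))
print(bot.ik([645+22,121-75,190],ori(.36)))
E
```

```text
[ 0.105 -0.105  0.699 -0.699] [-0.294  0.956  0.   ] [-0.956 -0.294  0.   ]
[ 1.219  0.249  1.089 -0.     1.805 -0.066]
450 None
400 None
290 None
182 None
None
```

Run:
```python
from h import *
from rig import bot
np.set_printoptions(precision=3,suppress=True)
s=bot.read_state();print(q2R(s['tool_rot']))
for f in(0,np.pi):
  for z in(450,400,290,182):print(f,z,bot.ik([645,121,z],ori(f)))
  print(bot.ik([645+22,121-75,190],ori(.36+f)))
```

```text
[[ 0.282 -0.    -0.959]
 [ 0.959 -0.001  0.282]
 [-0.001 -1.     0.   ]]
0 450 None
0 400 None
0 290 None
0 182 None
None
3.141592653589793 450 [ 0.13   0.531  0.75  -0.     1.861 -0.169]
3.141592653589793 400 [ 0.13   0.51   0.893 -0.     1.739 -0.169]
3.141592653589793 290 [ 0.13   0.523  1.12  -0.     1.499 -0.169]
3.141592653589793 182 [ 0.13   0.594  1.262 -0.     1.286 -0.169]
[ 0.014  0.615  1.21  -0.     1.317  0.076]
```

```bash
sed -i 's/M=R.from_euler(.z.,-g)/M=R.from_euler("z",np.pi-g)/' h.py
python3 - <<'E'
from h import *
from rig import bot
import pickle
np.set_printoptions(precision=3,suppress=True)
bot.servo_line([155,528,470],speed=250)
bot.move_to([645,121,440],ori())
bot.move_gripper(56,40)
bot.servo_line([645,121,290],speed=200)
s=bot.read_state();c=bot.read_camera("wrist");c['st']=s
pickle.dump(c,open("c1.pkl","wb"));cv2.imwrite("pics/w1.png",c["image"])
print(s['clock'],s['ee_pos'],s['ft_force'],s['grip_width'],proj(c,[645,121,178]))
E
```

```text
4.7583 [645.341 121.024 291.521] [-0.141  0.66   0.04 ] 56.029476650620936 [255.249 190.111]
```

View pics/w1.png

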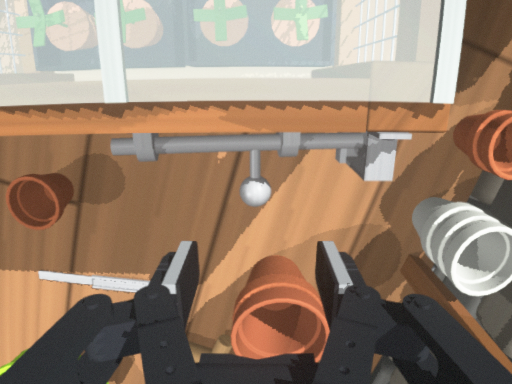

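The wrist view shows the ball knob at (256,191), predicted at (255,190), which confirms the position. The rod is level in the image, so the yaw is right to under 1°. Next: descend, grip, lift.

Run:
```python
from h import *
from rig import bot
import pickle
np.set_printoptions(precision=2,suppress=True)
c=pickle.load(open("c1.pkl","rb"))
k=onz(c,256,191,178);print(k)
k=(k+np.array([644.7,121.2,178]))/2
bot.servo_line([k[0],k[1],182.5],ori(),speed=120,until_force=12) and print("CONTACT")
s=bot.read_state();f0=s['ft_force'];print(s['ee_pos'],f0)
bot.move_gripper(10,40)
s=bot.read_state();print('grip',s['ee_pos'],s['ft_force']-f0,s['grip_width'],s['clock'])
p=s['ee_pos'].copy()
np.save("g.npy",np.r_[p,f0])
```

```text
[645.75 120.49 178.  ]
[645.57 120.88 183.47] [1.32 0.44 0.33]
grip [645.44 120.87 183.14] [-2.43 -0.56  4.11] 21.308069233502064 6.275
```

Run:
```python
from h import *
from rig import bot
ims=[]
for n,(y,x) in {"wrist":(90,130),"side":(60,180),"scene":(110,230)}.items():
    c=bot.read_camera(n)["image"]
    w=(260,260) if n=="wrist" else (130,130)
    ims.append(cv2.resize(c[y:y+w[0],x:x+w[1]],(390,390),interpolation=cv2.INTER_CUBIC)[:, :])
cv2.imwrite("pics/g2.png",cv2.resize(np.hstack(ims),(800,267)))
cv2.imwrite("pics/g2b.png",ims[1]); cv2.imwrite("pics/g2a.png",ims[0])
```

```text
(no output)
```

View pics/g2.png

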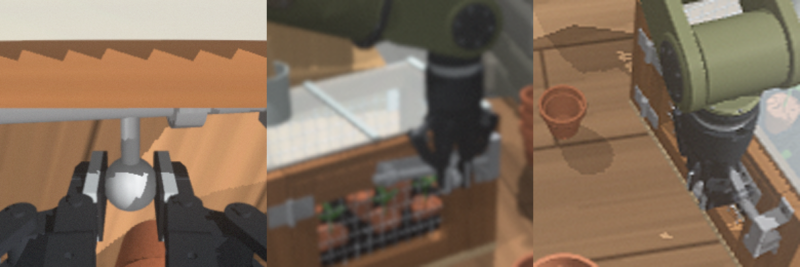

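View pics/g2b.png

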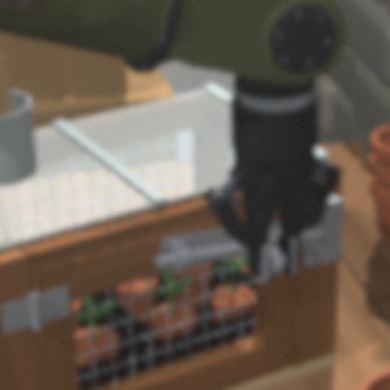

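The ball sits centred between the pads in the wrist crop, at about (130,185). Now lift.

Run:
```python
from h import *
from rig import bot
np.set_printoptions(precision=2,suppress=True)
g=np.load("g.npy");p,f0=g[:3],g[3:]
for dz in(4,8.5):
    bot.servo_line(p+[0,0,dz],speed=15); s=bot.read_state();print(dz,s['ee_pos']-p,s['ft_force']-f0,s['grip_width'],s['clock'])
for d in (8,16,24):
    bot.servo_line(p+[0,0,8.5]+d*yc,speed=20,until_force=25) and print("HIT"); s=bot.read_state();e=s['ee_pos']-p;print(d,e@yc,e@xc,e[2],'F y,x,z',(s['ft_force']-f0)@np.column_stack([yc,xc,[0,0,1]]),s['grip_width'],s['clock'])
    if e@yc<d-3: break
c=bot.read_camera("wrist");cv2.imwrite("pics/w3.png",c["image"])
```

```text
4 [-0.31 -0.06  3.05] [ -1.56  -1.04 -10.6 ] 21.385600112208326 6.8833
8.5 [0.14 0.07 9.38] [-2.85 -1.47 -1.28] 21.587381886516326 7.3333
8 8.216344196343757 0.02584809778957098 8.655625187911227 F y,x,z [2.94 0.68 1.38] 21.51201392136084 7.8833
16 16.221580319271524 0.0306968641144314 8.558280487098386 F y,x,z [2.72 0.01 3.37] 21.347759884261848 8.4333
24 24.20327004101081 0.02206035238600368 8.58850578582036 F y,x,z [ 2.4  -0.35  4.92] 21.51010191435296 8.9833
```

View pics/w3.png

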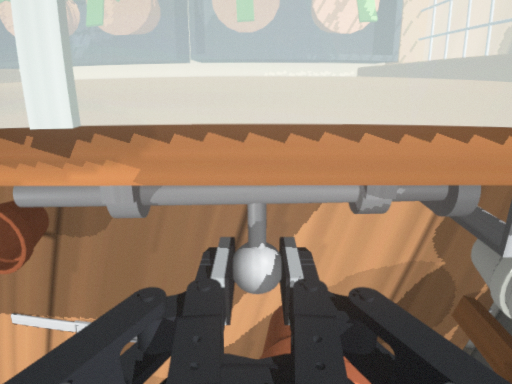

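Bolt drawn 24 mm past the lip without catching. The ball is still held at (256,267) and the collar shows at (460,195). Continue to about 40 mm.

Run:
```python
from h import *
from rig import bot
import pickle
np.set_printoptions(precision=2,suppress=True)
g=np.load("g.npy");p,f0=g[:3],g[3:]
for d in (32,41):
    bot.servo_line(p+[0,0,8.5]+d*yc,speed=25,until_force=25) and print("HIT"); s=bot.read_state();e=s['ee_pos']-p;print(d,e@yc,e@xc,e[2],'F y,x,z',(s['ft_force']-f0)@np.column_stack([yc,xc,[0,0,1]]),s['grip_width'],s['clock'])
bot.dwell(.3);s=bot.read_state();print('F y,x,z',(s['ft_force']-f0)@np.column_stack([yc,xc,[0,0,1]]))
c=bot.read_camera("wrist");c['st']=s;cv2.imwrite("pics/w4.png",c["image"]);pickle.dump(c,open("c4.pkl","wb"))
```

```text
32 32.04799442330298 0.005691371757462704 8.762908730347647 F y,x,z [2.54 0.75 6.68] 21.184769347654836 9.5
41 40.9055940031787 -0.06347649027506819 9.102199917671356 F y,x,z [ 2.25 -0.79  8.36] 21.24549887917532 10.0083
F y,x,z [2.2  0.06 8.3 ]
```

View pics/w4.png

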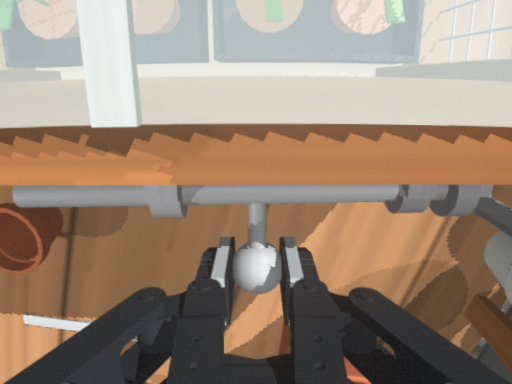

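The collar is off the post side and the bolt is fully drawn. The ball's 3 px image shift and the upward force suggest it slipped about 4 mm down in the jaws during the lift. The lip was passed anyway, with a steady ~2.5 N drawing force. I'll firm the grip, relieve the vertical load and swing the gate on an arc about the hinge. The two hinge estimates, (421.8,104.6) and (421.8,106.5), agree to 2 mm.

Run:
```python
from h import *
from rig import bot
import pickle
np.set_printoptions(precision=2,suppress=True)
g=np.load("g.npy");p,f0=g[:3],g[3:]
B=np.column_stack([yc,xc,[0,0,1]])
s=bot.read_state();q0=p+[0,0,8.5]+41*yc
q0=q0+[0,0,1.5]
bot.servo_line(q0,speed=15)
bot.move_gripper(10,80);bot.dwell(.1)
s=bot.read_state();print('F',(s['ft_force']-f0)@B,s['grip_width'],s['ee_pos']-q0)
H=q0+177*yc+52*xc;np.save("H.npy",np.vstack([H,q0]))
for a in np.arange(.06,.361,.06):
    t=H+R.from_euler('z',-a).apply(q0-H)
    if bot.servo_line(t,ori(a),speed=40,until_force=25): print("HIT");break
    s=bot.read_state();print('%.2f'%a,s['ee_pos']-t,'F yxz',(s['ft_force']-f0)@B,s['grip_width'],s['clock'])
s=bot.read_state();c=bot.read_camera("wrist");c['st']=s;cv2.imwrite("pics/w5.png",c["image"])
d={"wrist":c}
for n in("scene","side"):
    d[n]=bot.read_camera(n)
pickle.dump(d,open("c5.pkl","wb"))
a=cv2.resize(d["scene"]["image"][80:260,260:440],(400,400),interpolation=2);b=cv2.resize(d["side"]["image"][60:240,130:310],(400,400),interpolation=2)
cv2.imwrite("pics/sd5.png",np.hstack([a,b]))
```

```text
F [-0.66 -1.97  2.24] 20.09629475876394 [ 0.01 -0.01 -0.06]
0.06 [-0.13 -0.16 -0.03] F yxz [2.87 1.97 2.79] 20.010232275755865 11.35
0.12 [-0.1  -0.22 -0.03] F yxz [2.58 1.67 3.6 ] 19.731348355965057 11.775
0.18 [-0.04 -0.22 -0.01] F yxz [1.71 2.93 2.96] 20.247378864648695 12.2
0.24 [-0.03 -0.22  0.  ] F yxz [0.55 2.88 2.61] 20.13087603667738 12.625
0.30 [-0.06 -0.19  0.  ] F yxz [1.53 2.84 3.27] 19.748826029695458 13.05
0.36 [-0.08 -0.2   0.01] F yxz [1.01 2.73 2.99] 19.815618148103923 13.475
```

View pics/w5.png

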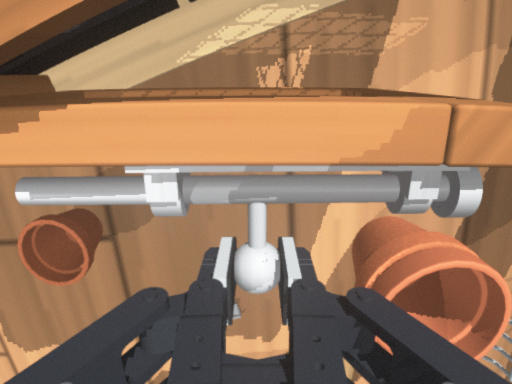

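View pics/sd5.png

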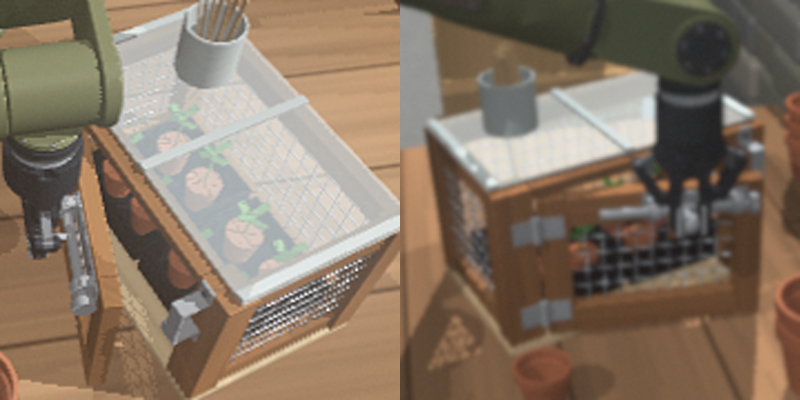

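The gate is open and the knob is held at (257,267). In the wrist view its free top corner is at about (449,163). I'll check the opening from that corner and from the scene view.

Run:
```python
from h import *
import pickle
np.set_printoptions(precision=1,suppress=True)
d=pickle.load(open("c5.pkl","rb"));c=d["wrist"];H,q0=np.load("H.npy")
a=cv2.resize(d["scene"]["image"][150:270,280:400],(720,720),interpolation=2);cv2.imwrite("pics/z5.png",a)
print("tcp cage",(c['st']['ee_pos']-H)@np.column_stack([xc,yc]))
for z in(200,205,210):
    e=onz(c,449,163,z);l=onz(c,20,163,z);v=e-l
    print(z,e,'out',(e-H)@-xc,'along',(e-H)@-yc,'dist',np.linalg.norm((e-H)[:2]),'gate yaw',np.degrees(np.arctan2(v[1],v[0])))
    print(' depth',c['depth'][155,440],dep(c,445,158),'proj scene',proj(d['scene'],e))
```

```text
tcp cage [-111.2 -147.2]
200 [670.9  91.  200. ] out 87.98580583046457 along 233.539052127701 dist 249.56360090434114 gate yaw -3.5492121069418956
 depth 112.63384 [664.6  95.1 207.6] proj scene [303.4 208.2]
205 [667.9  92.5 205. ] out 85.7353752206729 along 231.0958897756789 dist 246.48704800748112 gate yaw -3.5492121069418907
 depth 112.63384 [664.6  95.1 207.6] proj scene [303.9 205.9]
210 [664.9  93.9 210. ] out 83.48494461088124 along 228.65272742365676 dist 243.41693806093073 gate yaw -3.5492121069418956
 depth 112.63384 [664.6  95.1 207.6] proj scene [304.5 203.5]
```

View pics/z5.png

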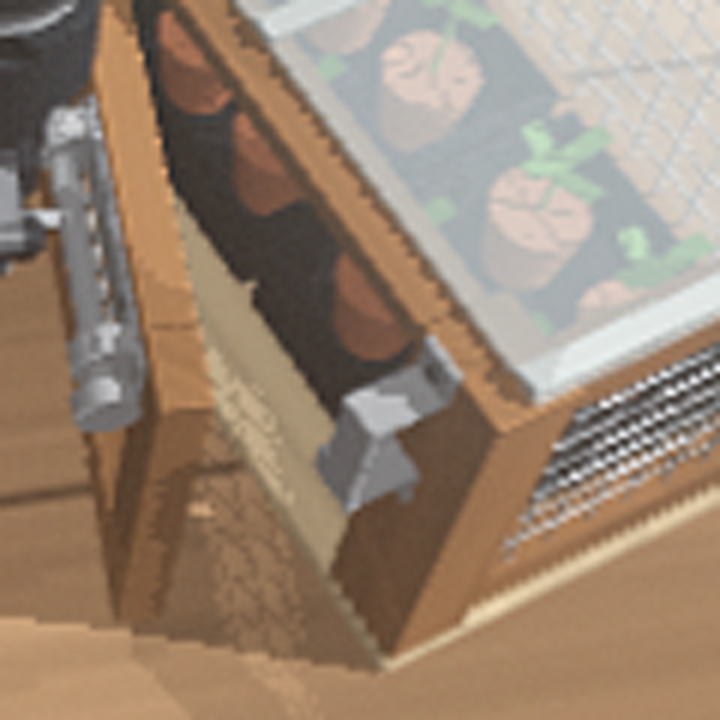

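The wrist corner was the rail/stile joint, not the free edge. The true front top corner is at scene zoom (160,412), which is pixel (306.2,218.2).

Run:
```python
from h import *
import pickle
np.set_printoptions(precision=1,suppress=True)
d=pickle.load(open("c5.pkl","rb"));c=d["wrist"];H,q0=np.load("H.npy")
S=d["scene"];u=(160+.5)/6-.5+280;v=(412+.5)/6-.5+150
for z in(203,208):
    e=onz(S,u,v,z);r=(e-H)[:2];o=(e-H)@-xc;a=(e-H)@-yc
    print(z,e,'out',o,'along',a,'dist',np.hypot(o,a),'angle',np.arctan2(o,a),'proj wrist',proj(c,e))
print(S['depth'][int(v)-3,int(u)+3], dep(S,u+3,v-3),dep(c,445,158))
```

```text
203 [698.7  90.9 203. ] out 96.33674838815388 along 260.0745178977749 dist 277.3436928249181 angle 0.3547491098708474 proj wrist [521.5 161.9]
208 [701.3  89.7 208. ] out 98.1793534445938 along 262.2210579792662 dist 279.99833694249713 angle 0.3582572133783668 proj wrist [536.7 167.9]
839.2447 [695.1  98.  208.2] [664.6  95.1 207.6]
```

The free edge is 278–280 mm from the hinge (278 expected), at about 0.357 rad and 98–100 mm out. Last step: check it holds steady, then hand in.

Run:
```python
from h import *
from rig import bot
np.set_printoptions(precision=2,suppress=True)
bot.dwell(.8);s=bot.read_state();print(s['clock'],s['ee_pos'],s['ft_force'],s['grip_width'],abs(s['qvel']).max())
c=bot.read_camera("scene")["image"];d=bot.read_camera("side")["image"];cv2.imwrite("pics/end.png",cv2.resize(np.hstack([c,d]),(800,300)))
```

```text
14.425 [595.26  43.69 193.16] [-1.13  2.53  3.02] 19.50574836870343 0.0016647265161403434
```

View pics/end.png

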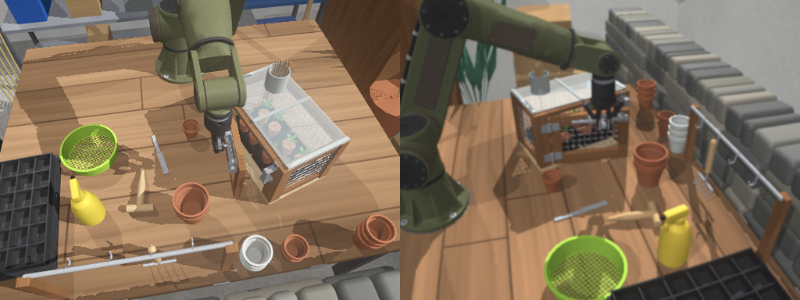

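The gate is held ajar at (225,150) in the left picture, with a 2.5 N spring load. The bystanders look undisturbed.

```bash
python3 -c "
from rig import bot
bot.finish_job();print(bot.read_state()['clock'])"
```

```text
the job is handed in; nothing more can be done
the job is handed in; nothing more can be done
```

The gate is open about 100 mm at its free edge, and the gripper was holding it ajar and steady when I handed the job in. I gripped the knob from above, lifted it, drew the bolt 41 mm past the keeper's lip, and swung the gate through 0.36 rad about its hinge.

**Last checks:**
- **Opening:** the free edge is 98–100 mm out (0.355–0.358 rad). It measures 277–280 mm from the hinge, where 278 mm was expected.
- **Hold:** the arm was still and carrying about 2.5 N of spring load at 14.4 s.
- **Bystanders:** they looked undisturbed in the scene and side pictures; I did not measure their positions.

**Anything that disagreed:**
- **Slip in the lift:** the knob probably slipped about 4 mm in the jaws, judging by a small image shift and an upward force of up to 8 N while drawing. The collar still passed the lip without a catch (steady 2–3 N). I then relieved the upward force and raised the grip from 40 N to 80 N before swinging.
- **Grip width:** it read 19.5–21.6 mm on the 24 mm ball. I did not find out why; the pictures showed the ball well seated.
- **Gate corner:** the first corner I picked to measure the opening was the wrong feature (a timber joint), so I measured again from the true corner.

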